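# Try two look-alike screw caps on a thread gauge

## Task

One of the two white screw caps fits the brass thread gauge and the other does not, and only turning them on shows which. Screw them clockwise onto the gauge without forcing a cap that binds, leave the one that turns fully home on the gauge, turned up snug but not hard, and stand the other one upright in the red tray. Leave the glass vial, the beaker and the dropper bottle where they are.

Things in the scene. Friction and masses are not known exactly. Their poses are not given: they have to be found in the camera images.
- gauge: thread gauge, fixed: aluminium plate 100 x 100 mm, 12 mm thick, with an upright post 35 mm in diameter, its bevelled top 46 mm above the bench; origin at the centre of the plate's underside, z up along the post. Brass right-hand thread, 43 mm outside diameter, three starts 120 degrees apart, one on the +x axis, a red radial line on the plate below each; lead 34 mm a turn, 1.3 mm axial play
- gauge_entry (a point): point on the post's axis 23.2 mm above the bench: a cap's rim is about here once it has dropped into the thread, which it does when its marks stand 0.33 rad (0.25 to 0.9) anticlockwise of the red lines; otherwise it sits up to 11 mm higher. To take a cap off, turn it back anticlockwise to there and lift it
- gauge_home (a point): point on the post's axis 17 mm above the bench: the rim of a cap fully home is here, give or take 0.9 mm as the seal is worn, about 1.13 rad clockwise of marks at 0.33 rad; 0.1 to 0.3 rad more makes it snug. The wrong cap binds with its rim 20 mm above the bench, 0.75 to 0.95 rad from there. Turning with a push of 4 N takes under 0.1 N m; 0.15 to 0.25 N m is snug or bound; over 0.3 N m strains the thread
- cap_a: white screw cap, 53 mm in diameter, 34 mm high, flat top, open side down on a 1.5 mm sheet, 40 to 85 g; two grip flats 22 mm wide, 58 mm apart, facing +y and -y; origin at the centre of its lower rim, z up. Inside, three lugs 120 degrees apart, one on the +x axis, 2 to 7 mm above the rim, run in the thread; red marks on top show where. Which cap fits differs from run to run and cannot be seen
- cap_b: second white screw cap, outside exactly like cap_a, with the same origin, axes, flats, lugs and marks. One of the two goes fully home on the gauge; the other is shallower inside and binds 3 mm short of it
- tray: shallow red tray, 140 x 140 mm outside, 18 mm high, walls and floor 4 mm thick, fixed; origin at the centre of its underside
- vial: small glass vial with white cap, 25 mm across, 53 mm high, a bystander that stays where it is; origin at the centre of its underside
- beaker: small clear glass beaker, 46 mm across, 58 mm high, a bystander that stays where it is; origin at the centre of its underside
- dropper: amber dropper bottle with black top, 32 mm across, 96 mm high, a bystander that stays where it is; origin at the centre of its underside
Things that resemble listed ones, but are neither listed nor needed, are in the scene too. Leave any brown or green look-alike of the cap_a alone.

How it is judged (in metres and radians):
On the way:
1. a cap is in the gauge's thread, its rim less than 22.3 mm above the bench (((z of cap_a in the frame of gauge below 0.0223 m and horizontal distance between cap_a and gauge below 0.004 m and angle between cap_a's own z axis and vertical below 0.1 rad) or (z of cap_b in the frame of gauge below 0.0223 m and horizontal distance between cap_b and gauge below 0.004 m and angle between cap_b's own z axis and vertical below 0.1 rad))), for 0.1 s.
At the end, for the whole second after the job is handed in: one cap is fully home on the gauge (rim 15 to 18.3 mm above the bench, centred within 2.5 mm, upright within 0.05 rad) and snug (pressing on the thread with over 4 N), the other stands upright (within 0.1 rad) on the floor of the red tray, both at rest (((z of cap_a in the frame of gauge between 0.015 and 0.0183 m and horizontal distance between cap_a and gauge below 0.0025 m and angle between cap_a's own z axis and vertical below 0.05 rad and contact force between cap_a and gauge above 4 N and linear speed of each of cap_a, cap_b below 0.02 m/s and horizontal distance between cap_b and tray below 0.056 m and z of cap_b in the frame of tray below 0.01 m and angle between cap_b's own z axis and vertical below 0.1 rad) or (z of cap_b in the frame of gauge between 0.015 and 0.0183 m and horizontal distance between cap_b and gauge below 0.0025 m and angle between cap_b's own z axis and vertical below 0.05 rad and contact force between cap_b and gauge above 4 N and linear speed of each of cap_b, cap_a below 0.02 m/s and horizontal distance between cap_a and tray below 0.056 m and z of cap_a in the frame of tray below 0.01 m and angle between cap_a's own z axis and vertical below 0.1 rad))); the robot touches nothing.
It fails at once if a cap is forced on the gauge (contact forces between the cap and the gauge's thread over 55 N in all) (contact force between any of cap_a, cap_b and gauge above 55 N).
It fails at once if the vial, the beaker or the dropper bottle is moved more than 30 mm or tipped (distance of any of vial, beaker, dropper from where it was at the start of the episode above 0.03 m or angle between any of vial, beaker, dropper's own z axis and vertical above 0.4 rad).
It also fails if it takes over 72 s, if anything falls off the work surface, if the arm or the gripper's body presses on something with over 40 N, if the wrist force passes 120 N, or if a joint passes its speed limit or range.

## Robot

A 7-joint arm with a two-finger parallel gripper is mounted at the origin on a cart in front of the work surface, level with it; the furniture and walls round the work are solid. World frame = base frame: x ahead of the robot, y to its left, z up, the work surface at z = 0. Lengths are in mm, angles in rad, forces in N, time in s.
With the tool pointing down it reaches from about 425 to 875 mm from the base axis. Payload 8.4 kg.
Tool frame: the origin (TCP) lies midway between the tips of the shut fingers; the grasp point (between the pads) lies 19 mm behind it; z points along the fingers, y is the line along which they close (so a half turn about z gives the same grasp; the last joint's range is limited). The gripper opens to 87 mm and grips with 3 to 60 N. Pads are 19 mm wide; open, the fingers measure 117 mm over their backs; the gripper's body (75 mm by 190 mm) begins 51 mm behind the grasp point.
Start: joints at [1.179, 0.333, 0.04, 1.465, -0.013, 1.343, -0.059], TCP at [187.59, -622.313, 222.546] pointing down, gripper open.
Joint ranges: [-2.58, 2.58], [-0.38, 2.09], [-1.3, 1.39], [0.25, 2.4], [-1.5, 4.64], [0.08, 2.09], [-2.65, 2.65]. Speed limits (rad/s): [2.22, 2.22, 2.79, 2.79, 3.14, 3.14, 3.14].

## Interface

Orientations are given as a rotation vector (axis times angle).
In Python, from station import r gives the robot as it stands.
- The arm moves only by the tool play_rows, never from a script. Its argument "moves" is a list of rows, each a list of 3 entries, a list of its own where there are three numbers: the shift along the tool's x, y, z scaled (see below), then the turn, a rotation vector about the tool's x, y, z scaled (see below), then the closure in counts, from 0 (fully open) to 255 (shut). A call has exactly 10 rows; each row is the pose to reach, as a shift and turn from the pose commanded when the call began, along the tool's axes at that moment, turning the shorter way round; what a row does not reach only later rows make up. The controller multiplies each number of a shift by 50 cm and each number of a turn by pi rad. A row lasts 1/12 s, in which the tool goes at most 41.7 mm and 7.16 degrees, less where a joint would pass 70% of its speed; a pose out of reach is approached as far as the arm can. A call with a number of a shift or a turn outside -1 to 1 is refused whole. A call with a gripper value outside its range is refused whole. The fingers move at their own pace and stop on an object; "squeeze" is the grip in N (left out, the last holds). Time passes only in rows, so rows that repeat a pose let the fingers close, or fill a call up. It gives the time, the measured TCP pose, the force, the opening and the grip force at its end, in the units of the state.
- r.get_obs(): the state, without advancing time (a new reading comes with each control period).
- r.read_camera(name): name is "scene" or "top"; returns a dict with "img" (400x640x3 uint8, blue, green, red), "fx", "fy", "cx", "cy" (pixels), "D" ([k1, k2, p1, p2, k3] as OpenCV has them; the pictures are not rectified), "pose" (4x4, takes a point from camera to world coordinates). Camera axes: x right, y down, z forward; pixel columns grow to the right and rows downward; lengths in mm; the calibration is good to about 2 mm. A picture is of the moment at which its call begins. There is no depth.
- r.close_job(): hands the job in; it is judged then, once.
The state is a dict: "time_s": time; "qpos": joint angles; "dq": joint speeds; "joint_efforts": joint torques, N m; "ee_pos": TCP position; "ee_rot": TCP orientation; "wrist_force": force on the tool from outside, world axes, zero at the start; "ft_torque": the same for the moment, N m; "grip_width": finger opening in mm; "grasp_force": force on a finger pad.
Only numpy, scipy, OpenCV 4.12 (cv2) and the standard library are available. Lean on these libraries where they do the work, as an engineer would, in place of code of your own. Each camera call takes 0.05 s, during which the arm holds its last target. There are 200 camera calls.

## Working session

There is one attempt and no reset: what is moved stays moved. The work goes in short steps, Python scripts to look and compute and a tool call to move; the robot and the scene stay as the last step left them, time stands still between calls to the robot, and variables do not carry over. Pictures are saved under pics/ and viewed, at most 10 in all, crops included, and the job is handed in when it is done.

Besides the shell and the picture viewer there is one more tool, called after "Emit:" as name(argument=value, ...) on one line, values as JSON. play_rows: Moves the arm, as the interface text tells. Its arguments: {"type":"object","properties":{"moves":{"type":"array","items":{"type":"array"}},"squeeze":{"type":"number"}},"required":["moves"]}

```bash
ls; mkdir -p pics
python3 - <<'E'
from station import r
import cv2
o=r.get_obs(); print({k:o[k] for k in o})
for n in("scene","top"):
    c=r.read_camera(n); cv2.imwrite(f"pics/{n}0.png",c["img"]); print(n,c["fx"],c["fy"],c["cx"],c["cy"],c["D"],c["pose"])
E
```

```text
pics
{'time_s': 0.0, 'qpos': array([ 1.17877603,  0.3339054 ,  0.0398606 ,  1.46629621, -0.01338819,
        1.34327343, -0.05850337]), 'dq': array([ 0.00173792, -0.00176024,  0.00045997,  0.00056738,  0.00022315,
        0.0004664 ,  0.00061741]), 'joint_efforts': array([ 7.27683819e-04, -6.56351495e+01,  1.33532189e+00, -4.03795016e+01,
       -5.98230399e-02,  4.48276859e-02,  1.13392866e-04]), 'ee_pos': array([ 187.46339732, -621.88673985,  221.65043899]), 'ee_rot': array([-3.10642129e+00, -4.58080315e-01,  5.50856820e-04]), 'wrist_force': array([ 0.33853861, -1.11289099, -0.07662767]), 'ft_torque': array([ 0.01642266,  0.01924736, -0.01508749]), 'grasp_force': 0.0, 'grip_width': 87.1482161952515}
scene 503.6316641294891 503.6316641294891 319.6812631576205 197.47515296378924 [-0.0808516  0.         0.         0.         0.       ] [[-7.41917139e-01 -4.13266975e-01  5.27986142e-01 -3.18136821e+02]
 [-6.70413727e-01  4.69237811e-01 -5.74770660e-01  9.04964524e+02]
 [-1.02173288e-02 -7.80401361e-01 -6.25195427e-01  1.05354115e+03]
 [ 0.00000000e+00  0.00000000e+00  0.00000000e+00  1.00000000e+00]]
top 479.64238454615503 479.64238454615503 317.3033544399718 199.7218238623349 [0.02946217 0.         0.         0.         0.        ] [[ 1.66938831e-02 -9.88747471e-01  1.48659859e-01  2.37590192e+02]
 [-9.99813946e-01 -1.79445729e-02 -7.07570944e-03  1.36077082e+01]
 [ 9.66372749e-03 -1.48514079e-01 -9.88863075e-01  1.73985202e+03]
 [ 0.00000000e+00  0.00000000e+00  0.00000000e+00  1.00000000e+00]]
```

View pics/scene0.png

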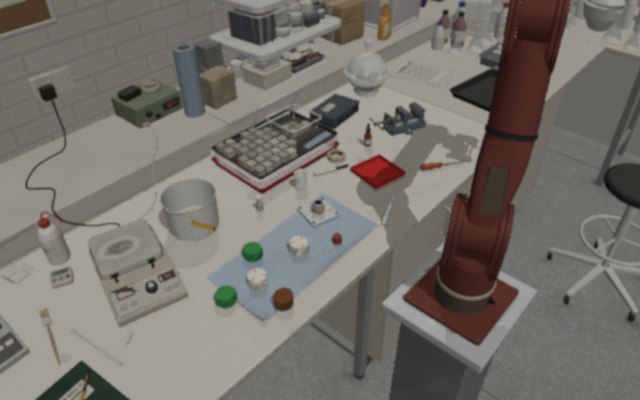

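View pics/top0.png

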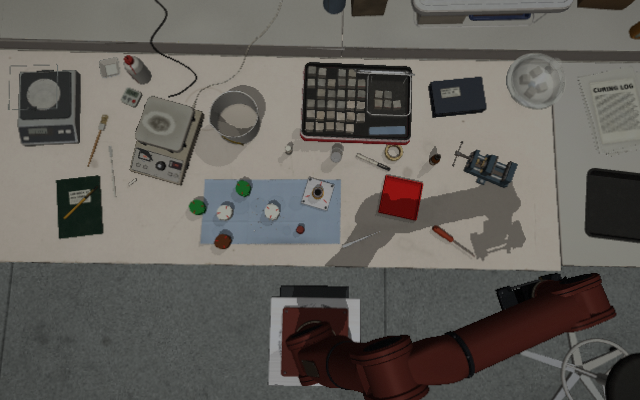

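```bash
cat > h.py <<'E'
import cv2,numpy as np
from station import r
def ray(c,uv,z):
    K=np.array([[c["fx"],0,c["cx"]],[0,c["fy"],c["cy"]],[0,0,1]])
    p=cv2.undistortPoints(np.array(uv,float).reshape(-1,1,2),K,np.array(c["D"]))[:,0]
    P=np.array(c["pose"]);d=np.c_[p,np.ones(len(p))]@P[:3,:3].T;o=P[:3,3]
    return o+d*((z-o[2])/d[:,2])[:,None]
def comps(m,lo,hi):
    n,l,s,ce=cv2.connectedComponentsWithStats(m.astype(np.uint8))
    return [(ce[i],s[i]) for i in range(1,n) if lo<=s[i][4]<=hi]
E
python3 - <<'E'
from h import *
a=cv2.imread("pics/top0.png");b=cv2.imread("pics/scene0.png")
A=cv2.resize(a[170:240,195:345],None,fx=5.3,fy=5.3,interpolation=cv2.INTER_CUBIC)
B=cv2.resize(b[190:300,235:345],None,fx=5.3,fy=5.3,interpolation=cv2.INTER_CUBIC)
cv2.imwrite("pics/z1.png",A);cv2.imwrite("pics/z2.png",B)
E
```

```text
(no output)
```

View pics/z1.png

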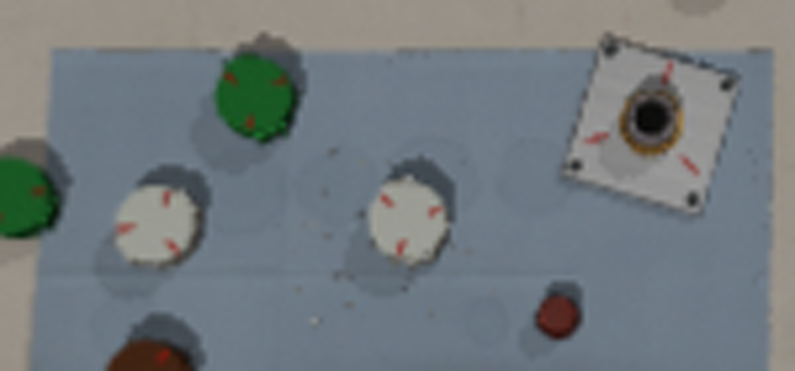

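View pics/z2.png

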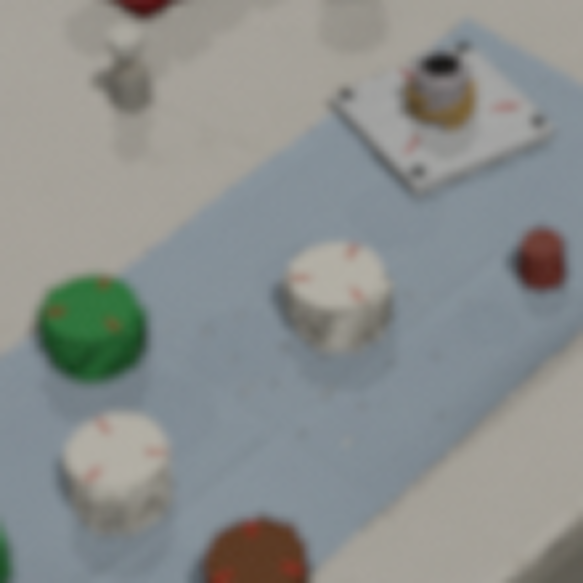

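Run:
```python
from h import *
ims={}
for n in("top","scene"):
    L=[r.read_camera(n) for _ in range(6)]; c=L[0]; c["img"]=np.mean([x["img"] for x in L],0).astype(np.float32); ims[n]=c
np.save("avg.npy",ims,allow_pickle=True)
for n,rois in {"top":{"A":(224,212),"B":(272,211),"G":(318,193)},"scene":{"A":(257,279),"B":(298,244),"G":(318,207)}}.items():
    c=ims[n];im=c["img"];b,g,rd=im[...,0],im[...,1],im[...,2]
    red=(rd-np.maximum(b,g))
    for k,(u,v) in rois.items():
        R=13 if k!="G" else 22
        w=red[v-R:v+R,u-R:u+R]
        z=35.5 if k!="G" else 12
        m=(w>25)
        for ce,s in comps(m,2,60):
            x,y,ww,h,_=s
            if k=="G":pass
            sub=np.argwhere(m[y:y+h,x:x+ww]); q=np.array([[u-R+x+p[1],v-R+y+p[0],w[y+p[0],x+p[1]]] for p in sub])
            cc=(q[:,:2]*q[:,2:]).sum(0)/q[:,2].sum()
            print(n,k,cc.round(2),s[4],ray(c,[cc],z)[0].round(1))
    m=(rd>1.0*b+5)&(rd>110)&(abs(rd-g)<40) if n=="top" else None
    # tray
    t=(red>70)
    for ce,s in comps(t,300,5000): print(n,"tray",ce,s[2:],ray(c,[ce],10)[0].round(1))
c=ims["top"]
for nm,p in dict(vial=(289,148),beaker=(336,153),dropper=(435,155)).items(): print(nm,ray(c,[p],40)[0].round())
```

```text
top A [226.   206.92] 3 [461.9 327.3  35.5]
top A [218.22 212.47] 7 [441.4 354.1  35.5]
top A [227.2  216.07] 6 [429.1 321.6  35.5]
top B [267.56 207.35] 3 [463.  179.   35.5]
top B [276.35 209.34] 3 [456.4 147.4  35.5]
top B [270.28 216.03] 5 [431.9 168.3  35.5]
top G [320.52 183.37] 6 [558.1  -9.5  12. ]
top G [323.   192.01] 3 [526.2 -19.1  12. ]
top G [307.08 195.5 ] 6 [512.2  38.8  12. ]
top G [318.56 197.72] 4 [504.8  -3.2  12. ]
top G [324.88 200.88] 3 [493.6 -26.4  12. ]
top tray [400.17524981 196.19907763] [  44   44 1301] [ 516.2 -301.3   10. ]
scene tray [376.4882904  170.67447307] [ 52  32 854] [ 513.8 -300.5   10. ]
vial [682. 108.  40.]
beaker [666. -64.  40.]
dropper [ 665. -424.   40.]
```

Run:
```python
from h import *
ims=np.load("avg.npy",allow_pickle=True).item()
S=8
for n,rois in {"top":{"A":(224,212),"B":(272,211)},"scene":{"A":(257,279),"B":(298,244)}}.items():
    c=ims[n];im=c["img"]
    for k,(u,v) in rois.items():
        R=18; w=im[v-R:v+R+1,u-R:u+R+1]
        sig=w[...,2]-0.5*0; g=w[...,1]
        big=cv2.resize(w[...,2],None,fx=S,fy=S,interpolation=cv2.INTER_CUBIC)
        hi=np.percentile(w[R-6:R+6,R-6:R+6,2],60); lo=np.median(w[...,2][[0,-1]])
        for f in (.5,):
            m=(big>lo+f*(hi-lo)).astype(np.uint8)
            m=cv2.morphologyEx(m,cv2.MORPH_CLOSE,np.ones((25,25)))
            cs=cv2.findContours(m,cv2.RETR_EXTERNAL,cv2.CHAIN_APPROX_NONE)[0]
            ct=min([q for q in cs if cv2.contourArea(q)>2000],key=lambda q:np.hypot(*(q[:,0].mean(0)-S*R)))[:,0]
            px=(ct+.5)/S-.5+[u-R,v-R]; P=ray(c,px,35.5)[:,:2]
            out=[]
            for a in range(0,180,10):
                d=np.array([np.cos(np.radians(a)),np.sin(np.radians(a))]);q=P@d; out.append((a,round(q.max()-q.min(),1),round((q.max()+q.min())/2,1)))
            print(n,k,round(float(lo)),round(float(hi)),[(o[0],o[1]) for o in out],"cx",out[0][2],"cy",out[9][2])
```

```text
top A 107 154 [(0, np.float64(49.9)), (10, np.float64(50.3)), (20, np.float64(50.0)), (30, np.float64(50.6)), (40, np.float64(51.0)), (50, np.float64(51.3)), (60, np.float64(51.7)), (70, np.float64(51.3)), (80, np.float64(52.0)), (90, np.float64(51.8)), (100, np.float64(53.5)), (110, np.float64(55.3)), (120, np.float64(55.7)), (130, np.float64(55.9)), (140, np.float64(56.6)), (150, np.float64(56.1)), (160, np.float64(54.0)), (170, np.float64(51.4))] cx 444.0 cy 335.3
top B 109 155 [(0, np.float64(56.7)), (10, np.float64(56.6)), (20, np.float64(54.8)), (30, np.float64(55.5)), (40, np.float64(55.1)), (50, np.float64(53.2)), (60, np.float64(51.0)), (70, np.float64(52.1)), (80, np.float64(52.6)), (90, np.float64(51.7)), (100, np.float64(50.8)), (110, np.float64(50.5)), (120, np.float64(50.6)), (130, np.float64(50.8)), (140, np.float64(51.2)), (150, np.float64(51.9)), (160, np.float64(53.1)), (170, np.float64(55.7))] cx 450.4 cy 164.6
scene A 122 177 [(0, np.float64(55.6)), (10, np.float64(54.4)), (20, np.float64(54.8)), (30, np.float64(54.8)), (40, np.float64(53.8)), (50, np.float64(52.9)), (60, np.float64(52.6)), (70, np.float64(52.2)), (80, np.float64(52.4)), (90, np.float64(55.1)), (100, np.float64(57.5)), (110, np.float64(58.8)), (120, np.float64(59.1)), (130, np.float64(58.5)), (140, np.float64(59.6)), (150, np.float64(59.3)), (160, np.float64(57.6)), (170, np.float64(56.3))] cx 444.3 cy 332.8
scene B 131 177 [(0, np.float64(56.0)), (10, np.float64(56.2)), (20, np.float64(57.0)), (30, np.float64(56.6)), (40, np.float64(54.8)), (50, np.float64(52.1)), (60, np.float64(51.4)), (70, np.float64(51.7)), (80, np.float64(51.8)), (90, np.float64(52.3)), (100, np.float64(52.6)), (110, np.float64(52.2)), (120, np.float64(52.9)), (130, np.float64(53.3)), (140, np.float64(54.6)), (150, np.float64(55.2)), (160, np.float64(54.8)), (170, np.float64(55.4))] cx 449.9 cy 162.2
```

```bash
cat >> h.py <<'E'
from scipy.spatial.transform import Rotation as Ro
def plan(x,y,z,ydir,o=None):
    "numbers for a move to TCP x,y,z, tool y along ydir deg (world), tool down"
    o=o or r.get_obs(); R0=Ro.from_rotvec(o["ee_rot"]); a=np.radians(ydir)
    yv=np.array([np.cos(a),np.sin(a),0]);zv=np.array([0,0,-1.]);M=Ro.from_matrix(np.c_[np.cross(yv,zv),yv,zv])
    s=R0.inv().apply(np.array([x,y,z])-o["ee_pos"]);t=(R0.inv()*M).as_rotvec()
    print("shift",(s/500).round(4),"turn",(t/np.pi).round(4),"dist",np.linalg.norm(s).round(),"deg",np.degrees(np.linalg.norm(t)).round())
    return dict(ee_pos=np.array([x,y,z],float),ee_rot=M.as_rotvec())
def st():
    o=r.get_obs();Y=Ro.from_rotvec(o["ee_rot"]).as_matrix()
    print("t",round(o["time_s"],2),"pos",o["ee_pos"].round(1),"ydir",round(float(np.degrees(np.arctan2(Y[1,1],Y[0,1]))),1),"zax",Y[:,2].round(3),"F",o["wrist_force"].round(1),"T",o["ft_torque"].round(3),"w",round(float(o["grip_width"]),1),"gf",round(float(o["grasp_force"]),1),"q7",round(float(o["qpos"][6]),2))
    return o
E
python3 - <<'E'
from h import *
ims=np.load("avg.npy",allow_pickle=True).item()
for n,(u,v) in {"top":(318,193),"scene":(318,205)}.items():
    c=ims[n];im=c["img"];R=10
    g=im.mean(2); S=8
    w=cv2.resize(g[v-R:v+R+1,u-R:u+R+1],None,fx=S,fy=S,interpolation=cv2.INTER_CUBIC)
    for th in(60,75):
      for ce,s in comps(w<th,300,5000):
        p=(ce+.5)/S-.5+[u-R,v-R]; print(n,"hole",th,p.round(2),s[2:],ray(c,[p],46)[0].round(1))
    R=26
    w=cv2.resize(im[v-R:v+R+1,u-R:u+R+1],None,fx=S,fy=S,interpolation=cv2.INTER_CUBIC)
    sat=w[...,0]-w[...,2]
    m=((sat<5)&(w[...,1]>110)).astype(np.uint8); m=cv2.morphologyEx(m,cv2.MORPH_OPEN,np.ones((17,17)))
    cs=cv2.findContours(m,cv2.RETR_EXTERNAL,cv2.CHAIN_APPROX_NONE)[0]
    for q in cs:
        if cv2.contourArea(q)>20000:
            P=ray(c,(q[:,0]+.5)/S-.5+[u-R,v-R],12)[:,:2].astype(np.float32); print(n,cv2.contourArea(q),cv2.minAreaRect(P))
plan(540,-330,222,-30, dict(ee_pos=np.array([540,-330,222.]),ee_rot=[3.1416,0,0]))
o=r.get_obs(); p=plan(540,-330,222,-30); plan(450,164.5,120,19,p)
E
```

```text
top hole 60 [317.5  191.68] [  57   57 2397] [521.4   1.3  46. ]
top hole 75 [317.06 192.38] [  87   96 4902] [518.8   2.8  46. ]
top 31562.0 ((520.7740478515625, 1.3464431762695312), (98.20880126953125, 100.22669219970703), 74.23661804199219)
top 51618.5 ((522.9786376953125, -1.1320571899414062), (195.68499755859375, 194.61160278320312), 1.0663254261016846)
scene hole 60 [317.74 201.78] [ 43  24 834] [522.7  -1.1  46. ]
scene hole 75 [317.74 201.83] [  49   29 1161] [522.6  -0.9  46. ]
scene 109733.5 ((554.776611328125, -35.42926025390625), (181.4720001220703, 244.5858154296875), 41.31207275390625)
shift [0. 0. 0.] turn [-0.     -0.     -0.3333] dist 0.0 deg 60.0
shift [ 0.8436 -0.3563  0.0012] turn [ 0.      0.     -0.2401] dist 458.0 deg 43.0
shift [ 0.7665 -0.6504  0.204 ] turn [-0.     -0.     -0.2722] dist 513.0 deg 49.0
```

Emit:
play_rows(moves=[[[0.84,-0.36,0],[0,0,-0.24],44],[[0.84,-0.36,0],[0,0,-0.24],44],[[0.84,-0.36,0],[0,0,-0.24],44],[[0.84,-0.36,0],[0,0,-0.24],44],[[0.84,-0.36,0],[0,0,-0.24],44],[[0.84,-0.36,0],[0,0,-0.24],44],[[0.84,-0.36,0],[0,0,-0.24],44],[[0.84,-0.36,0],[0,0,-0.24],44],[[0.84,-0.36,0],[0,0,-0.24],44],[[0.84,-0.36,0],[0,0,-0.24],44]])

```text
time_s: 1.53
ee_pos: [508.2, -353.2, 222.9]
ee_rot: [2.721, 1.569, 0.0]
wrist_force: [1.4, -1.1, 0.3]
grip_width: 72.1
grasp_force: 0.0
```

```bash
python3 -c "
from h import *
st();plan(450.2,163.4,120,19)"
```

```text
t 1.53 pos [ 508.2 -353.2  222.9] ydir -30.0 zax [ 0. -0. -1.] F [ 1.4 -1.1  0.3] T [-0.088 -0.166 -0.008] w 72.1 gf 0.0 q7 -0.05
shift [ 0.8364 -0.6178  0.2053] turn [ 2.000e-04  1.000e-04 -2.725e-01] dist 530.0 deg 49.0
```

Emit:
play_rows(moves=[[[0.836,-0.618,0.1],[0,0,-0.272],44],[[0.836,-0.618,0.1],[0,0,-0.272],44],[[0.836,-0.618,0.1],[0,0,-0.272],44],[[0.836,-0.618,0.1],[0,0,-0.272],44],[[0.836,-0.618,0.1],[0,0,-0.272],44],[[0.836,-0.618,0.1],[0,0,-0.272],44],[[0.836,-0.618,0.1],[0,0,-0.272],44],[[0.836,-0.618,0.1],[0,0,-0.272],44],[[0.836,-0.618,0.1],[0,0,-0.272],44],[[0.836,-0.618,0.1],[0,0,-0.272],44]])

```text
time_s: 2.37
ee_pos: [459.8, 59.2, 182.9]
ee_rot: [1.825, 2.555, 0.0]
wrist_force: [1.2, 1.6, -1.2]
grip_width: 71.9
grasp_force: 0.0
```

```bash
python3 -c "
from h import *
st();p=plan(450.2,163.4,60,19)"
```

```text
t 2.37 pos [459.8  59.2 182.9] ydir 18.9 zax [ 0.001 -0.001 -1.   ] F [ 1.2  1.6 -1.2] T [-0.009 -0.195  0.021] w 71.9 gf 0.0 q7 0.11
shift [0.2035 0.0492 0.2456] turn [ 0.0003  0.0003 -0.0004] dist 161.0 deg 0.0
```

Emit:
play_rows(moves=[[[0.2035,0.049,0.1],[0,0,0],44],[[0.2035,0.049,0.1],[0,0,0],44],[[0.2035,0.049,0.2],[0,0,0],44],[[0.2035,0.049,0.245],[0,0,0],44],[[0.2035,0.049,0.245],[0,0,0],44],[[0.2035,0.049,0.245],[0,0,0],44],[[0.2035,0.049,0.245],[0,0,0],44],[[0.2035,0.049,0.245],[0,0,0],44],[[0.2035,0.049,0.245],[0,0,0],44],[[0.2035,0.049,0.245],[0,0,0],44]])

```text
time_s: 3.2
ee_pos: [451.8, 161.1, 61.8]
ee_rot: [1.826, 2.553, 0.003]
wrist_force: [0.2, 1.0, 0.6]
grip_width: 72.4
grasp_force: 0.0
```

```bash
python3 -c "
from h import *
st();p=plan(450.2,163.4,8,19)"
```

```text
t 3.2 pos [451.8 161.1  61.8] ydir 18.8 zax [ 0.003 -0.    -1.   ] F [0.2 1.  0.6] T [ 0.021 -0.12   0.05 ] w 72.4 gf 0.0 q7 -0.26
shift [ 0.0054 -0.0019  0.1076] turn [ 0.0008  0.0003 -0.0009] dist 54.0 deg 0.0
```

Emit:
play_rows(moves=[[[0.003,-0.001,0.06],[0,0,0],44],[[0.003,-0.001,0.107],[0,0,0],44],[[0.003,-0.001,0.107],[0,0,0],44],[[0.003,-0.001,0.107],[0,0,0],44],[[0.003,-0.001,0.107],[0,0,0],44],[[0.003,-0.001,0.107],[0,0,0],255],[[0.003,-0.001,0.107],[0,0,0],255],[[0.003,-0.001,0.107],[0,0,0],255],[[0.003,-0.001,0.107],[0,0,0],255],[[0.003,-0.001,0.107],[0,0,0],255]], squeeze=20)

```text
time_s: 4.03
ee_pos: [450.2, 163.1, 7.6]
ee_rot: [1.825, 2.556, 0.001]
wrist_force: [-1.2, -1.5, 8.1]
grip_width: 58.0
grasp_force: 20.0
```

```bash
python3 -c "
from h import *
st()
p=plan(450.2,163.4,90,19)"
```

```text
t 4.03 pos [450.2 163.1   7.6] ydir 18.9 zax [ 0.001 -0.    -1.   ] F [-1.2 -1.5  8.1] T [-0.254  0.166 -0.054] w 58.0 gf 20.0 q7 -0.34
shift [ 0.0006  0.0004 -0.1649] turn [ 0.0004  0.0001 -0.0004] dist 82.0 deg 0.0
```

Emit:
play_rows(moves=[[[0,0,-0.08],[0,0,0],255],[[0,0,-0.165],[0,0,0],255],[[0,0,-0.165],[0,0,0],255],[[0,0,-0.165],[0,0,0],255],[[0,0,-0.165],[0,0,0],255],[[0,0,-0.165],[0,0,0],255],[[0,0,-0.165],[0,0,0],255],[[0,0,-0.165],[0,0,0],255],[[0,0,-0.165],[0,0,0],255],[[0,0,-0.165],[0,0,0],255]])

```text
time_s: 4.87
ee_pos: [449.2, 163.0, 88.7]
ee_rot: [-1.825, -2.556, 0.001]
wrist_force: [-0.6, 0.3, 0.0]
grip_width: 57.7
grasp_force: 20.0
```

```bash
python3 -c "
from h import *
st()
p=plan(521.8,0,76,-20)"
```

```text
t 4.87 pos [449.2 163.   88.7] ydir 18.9 zax [-0.001  0.    -1.   ] F [-0.6  0.3  0. ] T [-0.008 -0.126 -0.027] w 57.7 gf 20.0 q7 -0.23
shift [-0.3554  0.0315  0.0253] turn [-0.0003 -0.      0.2164] dist 179.0 deg 39.0
```

Emit:
play_rows(moves=[[[-0.3554,0.0315,0.025],[0,0,0.216],255],[[-0.3554,0.0315,0.025],[0,0,0.216],255],[[-0.3554,0.0315,0.025],[0,0,0.216],255],[[-0.3554,0.0315,0.025],[0,0,0.216],255],[[-0.3554,0.0315,0.025],[0,0,0.216],255],[[-0.3554,0.0315,0.025],[0,0,0.216],255],[[-0.3554,0.0315,0.025],[0,0,0.216],255],[[-0.3554,0.0315,0.025],[0,0,0.216],255],[[-0.3554,0.0315,0.025],[0,0,0.216],255],[[-0.3554,0.0315,0.025],[0,0,0.216],255]])

```text
time_s: 5.7
ee_pos: [521.9, 0.8, 76.7]
ee_rot: [-2.57, -1.807, -0.0]
wrist_force: [0.3, 0.4, -0.5]
grip_width: 58.0
grasp_force: 20.0
```

```bash
python3 -c "
from h import *
for i in range(3):
  st(); c=r.read_camera('scene')
cv2.imwrite('pics/s1.png',cv2.resize(c['img'][150:250,260:380],None,fx=5,fy=5,interpolation=cv2.INTER_CUBIC))
p=plan(521.8,0,56,-20)"
```

```text
t 5.7 pos [521.9   0.8  76.7] ydir -19.8 zax [ 0.  0. -1.] F [ 0.3  0.4 -0.5] T [-0.024 -0.091 -0.033] w 58.0 gf 20.0 q7 -0.57
t 5.75 pos [521.9   0.7  76.7] ydir -19.8 zax [ 0.  0. -1.] F [-0.5  0.7 -0.2] T [-0.021 -0.093  0.029] w 57.8 gf 20.0 q7 -0.57
t 5.8 pos [522.    0.6  76.8] ydir -19.8 zax [ 0.  0. -1.] F [-0.4 -0.8 -0.9] T [-0.068 -0.074  0.056] w 58.0 gf 20.0 q7 -0.57
shift [-0.0009 -0.0001  0.0415] turn [ 0.     -0.      0.0008] dist 21.0 deg 0.0
```

View pics/s1.png

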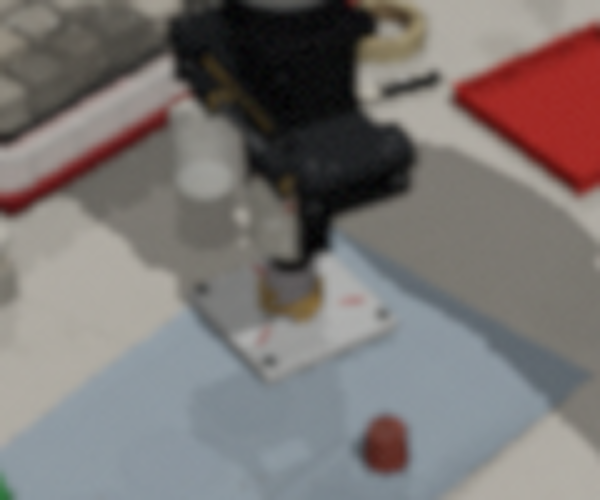

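Emit:
play_rows(moves=[[[-0.0009,0,0.015],[0,0,0],255],[[-0.0009,0,0.025],[0,0,0],255],[[-0.0009,0,0.035],[0,0,0],255],[[-0.0009,0,0.04],[0,0,0],255],[[-0.0009,0,0.045],[0,0,0],255],[[-0.0009,0,0.05],[0,0,0],255],[[-0.0009,0,0.055],[0,0,0],255],[[-0.0009,0,0.06],[0,0,0],255],[[-0.0009,0,0.065],[0,0,0],255],[[-0.0009,0,0.07],[0,0,0],255]])

```text
time_s: 6.68
ee_pos: [522.0, -0.4, 41.5]
ee_rot: [2.573, 1.803, 0.0]
wrist_force: [0.1, -0.1, -0.6]
grip_width: 58.2
grasp_force: 20.0
```

```bash
python3 -c "
from h import *
st()"
```

```text
t 6.68 pos [ 5.22e+02 -4.00e-01  4.15e+01] ydir -19.9 zax [ 0.  0. -1.] F [ 0.1 -0.1 -0.6] T [-0.091 -0.051  0.02 ] w 58.2 gf 20.0 q7 -0.6
```

Emit:
play_rows(moves=[[[0,0,0.003],[0,0,0],255],[[0,0,0.006],[0,0,0],255],[[0,0,0.009],[0,0,0],255],[[0,0,0.012],[0,0,0],255],[[0,0,0.014],[0,0,0],255],[[0,0,0.016],[0,0,0],255],[[0,0,0.018],[0,0,0],255],[[0,0,0.02],[0,0,0],255],[[0,0,0.02],[0,0,0],255],[[0,0,0.02],[0,0,0],255]])

```text
time_s: 7.52
ee_pos: [522.0, -0.4, 31.7]
ee_rot: [-2.572, -1.803, -0.0]
wrist_force: [0.6, 0.1, -1.2]
grip_width: 57.6
grasp_force: 20.0
```

```bash
python3 -c "
from h import *
st()"
```

```text
t 7.52 pos [ 5.22e+02 -4.00e-01  3.17e+01] ydir -19.9 zax [ 0.  0. -1.] F [ 0.6  0.1 -1.2] T [-0.035 -0.142  0.03 ] w 57.6 gf 20.0 q7 -0.6
```

Emit:
play_rows(moves=[[[0,0,0.001],[0,0,0],255],[[0,0,0.002],[0,0,0],255],[[0,0,0.003],[0,0,0],255],[[0,0,0.004],[0,0,0],255],[[0,0,0.005],[0,0,0],255],[[0,0,0.005],[0,0,0],255],[[0,0,0.005],[0,0,0],255],[[0,0,0.005],[0,0,0],255],[[0,0,0.005],[0,0,0],255],[[0,0,0.005],[0,0,0],255]])

```text
time_s: 8.35
ee_pos: [522.1, -0.4, 29.9]
ee_rot: [2.572, 1.803, 0.0]
wrist_force: [-2.6, -0.3, 7.8]
grip_width: 57.8
grasp_force: 20.0
```

```bash
python3 -c "
from h import *
for i in range(4): st(); r.read_camera('top')"
```

```text
t 8.35 pos [ 5.221e+02 -4.000e-01  2.990e+01] ydir -19.9 zax [ 0. -0. -1.] F [-2.6 -0.3  7.8] T [0.002 0.701 0.015] w 57.8 gf 20.0 q7 -0.61
t 8.4 pos [ 5.221e+02 -5.000e-01  2.990e+01] ydir -20.0 zax [ 0. -0. -1.] F [-3.  -0.7  9.3] T [-0.032  0.738  0.051] w 57.8 gf 20.0 q7 -0.61
t 8.45 pos [ 5.221e+02 -5.000e-01  2.990e+01] ydir -20.0 zax [ 0. -0. -1.] F [-2.4 -0.1  9.3] T [0.006 0.69  0.018] w 57.9 gf 20.0 q7 -0.61
t 8.5 pos [ 5.222e+02 -4.000e-01  2.990e+01] ydir -19.9 zax [ 0. -0. -1.] F [-2.5 -0.9  8.8] T [ 0.013  0.711 -0.023] w 57.8 gf 20.0 q7 -0.61
```

Emit:
play_rows(moves=[[[-0.0003,-0.001,-0.001],[0,0,0],255],[[-0.0003,-0.001,-0.0006],[0,0,0.012],255],[[-0.0003,-0.001,-0.0002],[0,0,0.024],255],[[-0.0003,-0.001,0.0002],[0,0,0.036],255],[[-0.0003,-0.001,0.0006],[0,0,0.048],255],[[-0.0003,-0.001,0.001],[0,0,0.06],255],[[-0.0003,-0.001,0.0014],[0,0,0.072],255],[[-0.0003,-0.001,0.0018],[0,0,0.084],255],[[-0.0003,-0.001,0.0022],[0,0,0.096],255],[[-0.0003,-0.001,0.0022],[0,0,0.096],255]])

```text
time_s: 9.38
ee_pos: [522.1, -0.3, 28.5]
ee_rot: [2.815, 1.394, 0.002]
wrist_force: [1.9, 0.3, 1.6]
grip_width: 57.9
grasp_force: 20.0
```

```bash
python3 -c "
from h import *
for i in range(3): st(); r.read_camera('top')"
```

```text
t 9.38 pos [ 5.221e+02 -3.000e-01  2.850e+01] ydir -37.3 zax [ 0.001  0.    -1.   ] F [1.9 0.3 1.6] T [ 0.096 -0.49  -0.047] w 57.9 gf 20.0 q7 -0.89
t 9.43 pos [ 5.221e+02 -2.000e-01  2.850e+01] ydir -37.2 zax [ 0.001  0.    -1.   ] F [1.6 0.9 1.5] T [ 0.126 -0.547 -0.033] w 57.8 gf 20.0 q7 -0.89
t 9.48 pos [ 5.221e+02 -2.000e-01  2.850e+01] ydir -37.1 zax [ 0.001  0.    -1.   ] F [3.1 1.6 3. ] T [ 0.151 -0.514 -0.108] w 57.8 gf 20.0 q7 -0.89
```

Emit:
play_rows(moves=[[[0.0003,0.0004,0.0004],[0,0,0.012],255],[[0.0003,0.0004,0.0009],[0,0,0.024],255],[[0.0003,0.0004,0.0013],[0,0,0.036],255],[[0.0003,0.0004,0.0018],[0,0,0.048],255],[[0.0003,0.0004,0.0022],[0,0,0.06],255],[[0.0003,0.0004,0.0026],[0,0,0.072],255],[[0.0003,0.0004,0.003],[0,0,0.084],255],[[0.0003,0.0004,0.0035],[0,0,0.096],255],[[0.0003,0.0004,0.004],[0,0,0.108],255],[[0.0003,0.0004,0.004],[0,0,0.108],255]])

```text
time_s: 10.37
ee_pos: [522.3, -0.5, 26.6]
ee_rot: [3.01, 0.899, 0.002]
wrist_force: [1.3, -0.5, 4.9]
grip_width: 58.0
grasp_force: 20.0
```

```bash
python3 -c "
from h import *
for i in range(3): st(); r.read_camera('top')"
```

```text
t 10.37 pos [ 5.223e+02 -5.000e-01  2.660e+01] ydir -56.7 zax [ 0.001 -0.    -1.   ] F [ 1.3 -0.5  4.9] T [ 0.043 -0.435 -0.033] w 58.0 gf 20.0 q7 -1.21
t 10.42 pos [ 5.223e+02 -5.000e-01  2.660e+01] ydir -56.6 zax [ 0.001 -0.    -1.   ] F [ 2.4 -0.8  5.3] T [ 0.061 -0.496 -0.025] w 57.7 gf 20.0 q7 -1.21
t 10.47 pos [ 5.223e+02 -4.000e-01  2.660e+01] ydir -56.6 zax [ 0.001 -0.    -1.   ] F [ 1.8 -0.7  5.4] T [ 0.098 -0.475 -0.033] w 57.7 gf 20.0 q7 -1.21
```

Emit:
play_rows(moves=[[[0.0003,0.0002,0.0003],[0,0,0.01],255],[[0.0003,0.0002,0.0006],[0,0,0.02],255],[[0.0003,0.0002,0.001],[0,0,0.03],255],[[0.0003,0.0002,0.0014],[0,0,0.04],255],[[0.0003,0.0002,0.0017],[0,0,0.05],255],[[0.0003,0.0002,0.002],[0,0,0.06],255],[[0.0003,0.0002,0.0022],[0,0,0.064],255],[[0.0003,0.0002,0.0022],[0,0,0.064],255],[[0.0003,0.0002,0.0022],[0,0,0.064],255],[[0.0003,0.0002,0.0022],[0,0,0.064],255]])

```text
time_s: 11.35
ee_pos: [522.6, -0.5, 26.1]
ee_rot: [3.084, 0.596, 0.002]
wrist_force: [-0.9, -0.8, 13.4]
grip_width: 58.0
grasp_force: 20.0
```

```bash
cat >> h.py <<'E'
def avg(n=4):
    L=[]
    for i in range(n):
        o=r.get_obs();L.append(np.r_[o["ee_pos"],o["wrist_force"],o["ft_torque"]]); r.read_camera("top")
    a=np.mean(L,0);print("avg pos",a[:3].round(2),"F",a[3:6].round(1),"T",a[6:].round(3))
E
python3 -c "
from h import *
avg();st()"
```

```text
avg pos [ 5.2265e+02 -4.9000e-01  2.6080e+01] F [-0.8 -0.5 13.4] T [-0.112  0.152  0.01 ]
t 11.55 pos [ 5.226e+02 -5.000e-01  2.610e+01] ydir -68.1 zax [ 0.002 -0.    -1.   ] F [-1.1 -0.7 11.8] T [-0.081  0.201  0.042] w 58.1 gf 20.0 q7 -1.4
```

Emit:
play_rows(moves=[[[0.0,0.0,-0.001],[0,0,0.008],255],[[0.0,0.0,-0.001],[0,0,0.016],255],[[0.0,0.0,-0.001],[0,0,0.024],255],[[0.0,0.0,-0.001],[0,0,0.032],255],[[0.0,0.0,-0.001],[0,0,0.04],255],[[0.0,0.0,-0.001],[0,0,0.048],255],[[0.0,0.0,-0.001],[0,0,0.048],255],[[0.0,0.0,-0.001],[0,0,0.048],255],[[0.0,0.0,-0.001],[0,0,0.048],255],[[0.0,0.0,-0.001],[0,0,0.048],255]])

```text
time_s: 12.38
ee_pos: [522.9, -0.3, 26.0]
ee_rot: [3.121, 0.362, 0.003]
wrist_force: [3.6, 0.4, 5.0]
grip_width: 57.7
grasp_force: 20.0
```

```bash
python3 -c "
from h import *
avg();st()"
```

```text
avg pos [ 5.2288e+02 -3.5000e-01  2.6020e+01] F [ 4.  -0.2  5.3] T [ 0.103 -0.937  0.333]
t 12.58 pos [ 5.229e+02 -3.000e-01  2.600e+01] ydir -76.8 zax [ 0.002  0.    -1.   ] F [ 4.  -0.4  6.2] T [ 0.068 -0.887  0.34 ] w 57.6 gf 20.0 q7 -1.55
```

Emit:
play_rows(moves=[[[0,0,-0.0011],[0,0,-0.0316],255],[[0,0,-0.0022],[0,0,-0.0632],255],[[0,0,-0.0033],[0,0,-0.0948],255],[[0,0,-0.0043],[0,0,-0.1264],255],[[0,0,-0.0054],[0,0,-0.158],255],[[0,0,-0.0065],[0,0,-0.1896],255],[[0,0,-0.0076],[0,0,-0.2212],255],[[0,0,-0.0087],[0,0,-0.2528],255],[[0,0,-0.0098],[0,0,-0.2844],255],[[0,0,-0.0108],[0,0,-0.316],255]])

```text
time_s: 13.42
ee_pos: [521.9, -1.0, 30.5]
ee_rot: [2.568, 1.81, -0.0]
wrist_force: [4.0, -0.6, -0.1]
grip_width: 57.9
grasp_force: 20.0
```

```bash
python3 -c "
from h import *
avg();st()"
```

```text
avg pos [521.86  -0.74  30.59] F [ 3.9 -0.1 -0.4] T [-0.104 -1.018  0.008]
t 13.62 pos [ 5.218e+02 -5.000e-01  3.060e+01] ydir -20.1 zax [-0.  0. -1.] F [ 3.9  0.2 -1. ] T [-0.095 -1.061 -0.037] w 57.8 gf 20.0 q7 -0.61
```

Emit:
play_rows(moves=[[[0,0.0006,-0.002],[0,0,0],255],[[0,0.0006,-0.005],[0,0,0],255],[[0,0.0006,-0.008],[0,0,0],255],[[0,0.0006,-0.011],[0,0,0],255],[[0,0.0006,-0.014],[0,0,0],255],[[0,0.0006,-0.018],[0,0,0],255],[[0,0.0006,-0.022],[0,0,0],255],[[0,0.0006,-0.022],[0,0,0],255],[[0,0.0006,-0.022],[0,0,0],255],[[0,0.0006,-0.022],[0,0,0],255]])

```text
time_s: 14.45
ee_pos: [521.9, -0.6, 41.9]
ee_rot: [-2.573, -1.803, 0.001]
wrist_force: [1.1, 0.3, 0.2]
grip_width: 57.5
grasp_force: 20.0
```

```bash
python3 -c "
from h import *
avg();st()
p=plan(522,0,95,-20)
p=plan(515,-301,95,-20,p);plan(515,-301,12,-20,p)"
```

```text
avg pos [521.95  -0.61  41.83] F [ 0.8  0.3 -0.2] T [ 0.007 -0.278  0.019]
t 14.65 pos [522.   -0.6  41.8] ydir -20.0 zax [-0. -0. -1.] F [ 0.3 -0.4 -0.2] T [-0.021 -0.206 -0.011] w 57.6 gf 20.0 q7 -0.59
shift [ 0.0011 -0.0004 -0.1064] turn [-0.0001  0.0001  0.0003] dist 53.0 deg 0.0
shift [-0.5705  0.1927  0.    ] turn [ 0.  0. -0.] dist 301.0 deg 0.0
shift [ 0.    -0.     0.166] turn [ 0.  0. -0.] dist 83.0 deg 0.0
```

Emit:
play_rows(moves=[[[0,0,-0.05],[0,0,0],255],[[0,0,-0.106],[0,0,0],255],[[-0.57,0.193,-0.106],[0,0,0],255],[[-0.57,0.193,-0.106],[0,0,0],255],[[-0.57,0.193,-0.106],[0,0,0],255],[[-0.57,0.193,-0.106],[0,0,0],255],[[-0.57,0.193,-0.106],[0,0,0],255],[[-0.57,0.193,-0.106],[0,0,0],255],[[-0.57,0.193,-0.106],[0,0,0],255],[[-0.57,0.193,-0.106],[0,0,0],255]])

```text
time_s: 15.48
ee_pos: [512.8, -309.8, 94.3]
ee_rot: [2.579, 1.792, -0.005]
wrist_force: [-1.8, -0.7, -1.6]
grip_width: 58.1
grasp_force: 20.0
```

```bash
python3 -c "
from h import *
st()
p=plan(515,-301,12,-20)"
```

```text
t 15.48 pos [ 512.8 -309.8   94.3] ydir -20.4 zax [-0.002 -0.003 -1.   ] F [-1.8 -0.7 -1.6] T [-0.11   0.028 -0.013] w 58.1 gf 20.0 q7 -0.01
shift [ 0.0186 -0.002   0.1645] turn [-0.0002  0.0011 -0.0024] dist 83.0 deg 0.0
```

Emit:
play_rows(moves=[[[0,0,0.04],[0,0,0],255],[[0,0,0.08],[0,0,0],255],[[0,0,0.12],[0,0,0],255],[[0,0,0.14],[0,0,0],255],[[0,0,0.15],[0,0,0],255],[[0,0,0.16],[0,0,0],255],[[0,0,0.165],[0,0,0],255],[[0,0,0.166],[0,0,0],255],[[0,0,0.167],[0,0,0],255],[[0,0,0.167],[0,0,0],255]])

```text
time_s: 16.32
ee_pos: [516.0, -301.5, 12.0]
ee_rot: [2.572, 1.803, 0.001]
wrist_force: [-0.1, 0.0, -1.1]
grip_width: 58.0
grasp_force: 20.0
```

```bash
python3 -c "
from h import *
st()"
```

```text
t 16.32 pos [ 516.  -301.5   12. ] ydir -19.9 zax [ 0.001 -0.001 -1.   ] F [-0.1  0.  -1.1] T [-0.05  -0.089 -0.006] w 58.0 gf 20.0 q7 -0.05
```

Emit:
play_rows(moves=[[[0,0,0.002],[0,0,0],255],[[0,0,0.003],[0,0,0],255],[[0,0,0.003],[0,0,0],255],[[0,0,0.003],[0,0,0],44],[[0,0,0.003],[0,0,0],44],[[0,0,0.003],[0,0,0],44],[[0,0,0.003],[0,0,0],44],[[0,0,0.003],[0,0,0],44],[[0,0,-0.06],[0,0,0],44],[[0,0,-0.14],[0,0,0],44]])

```text
time_s: 17.15
ee_pos: [513.2, -300.0, 78.8]
ee_rot: [-2.567, -1.8, 0.004]
wrist_force: [1.6, -0.2, 0.8]
grip_width: 71.9
grasp_force: 0.0
```

```bash
python3 -c "
from h import *
st()
p=plan(515.5,-301.5,130,-20)
p=plan(475,80,130,-51,p)
p=plan(444.1,334,100,-51,p)"
```

```text
t 17.15 pos [ 513.2 -300.    78.8] ydir -19.9 zax [-0.006  0.004 -1.   ] F [ 1.6 -0.2  0.8] T [-0.048 -0.1   -0.02 ] w 71.9 gf 0.0 q7 -0.02
shift [-0.001   0.0047 -0.1025] turn [-0.0022 -0.0005  0.0004] dist 51.0 deg 0.0
shift [ 0.6893 -0.3371 -0.    ] turn [0.     0.     0.1722] dist 384.0 deg 31.0
shift [ 0.2717 -0.4337  0.06  ] turn [0. 0. 0.] dist 258.0 deg 0.0
```

Emit:
play_rows(moves=[[[0.03,-0.015,-0.08],[0,0,0],44],[[0.689,-0.337,-0.1],[0,0,0.172],44],[[0.689,-0.337,-0.1],[0,0,0.172],44],[[0.689,-0.337,-0.1],[0,0,0.172],44],[[0.689,-0.337,-0.1],[0,0,0.172],44],[[0.689,-0.337,-0.1],[0,0,0.172],44],[[0.689,-0.337,-0.1],[0,0,0.172],44],[[0.689,-0.337,-0.1],[0,0,0.172],44],[[0.689,-0.337,-0.1],[0,0,0.172],44],[[0.689,-0.337,-0.1],[0,0,0.172],44]])

```text
time_s: 17.98
ee_pos: [474.1, 82.6, 131.8]
ee_rot: [2.96, 1.052, 0.001]
wrist_force: [1.5, 0.3, -0.6]
grip_width: 72.2
grasp_force: 0.0
```

```bash
python3 -c "
from h import *
st()
plan(444.1,334,80,-51)
c=r.read_camera('scene'); cv2.imwrite('pics/s2.png',cv2.resize(c['img'][140:220,330:430],None,fx=4,fy=4,interpolation=cv2.INTER_CUBIC))"
```

```text
t 17.98 pos [474.1  82.6 131.8] ydir -50.9 zax [ 0.001 -0.    -1.   ] F [ 1.5  0.3 -0.6] T [-0.013 -0.078 -0.048] w 72.2 gf 0.0 q7 -1.21
shift [ 0.271  -0.4279  0.1035] turn [ 0.0002 -0.0002  0.0008] dist 258.0 deg 0.0
```

View pics/s2.png

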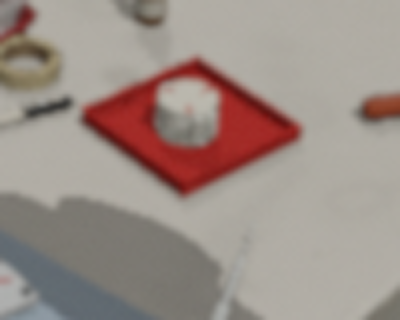

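Emit:
play_rows(moves=[[[0.271,-0.428,0.03],[0,0,0],44],[[0.271,-0.428,0.03],[0,0,0],44],[[0.271,-0.428,0.03],[0,0,0],44],[[0.271,-0.428,0.06],[0,0,0],44],[[0.271,-0.428,0.1035],[0,0,0],44],[[0.271,-0.428,0.1035],[0,0,0],44],[[0.271,-0.428,0.1035],[0,0,0],44],[[0.271,-0.428,0.1035],[0,0,0],44],[[0.271,-0.428,0.1035],[0,0,0],44],[[0.271,-0.428,0.1035],[0,0,0],44]])

```text
time_s: 18.87
ee_pos: [445.7, 330.1, 79.8]
ee_rot: [2.961, 1.049, 0.0]
wrist_force: [1.1, 0.6, -0.2]
grip_width: 71.9
grasp_force: 0.0
```

```bash
python3 -c "
from h import *
avg(2);st()
plan(444.1,334,8,-51)"
```

```text
avg pos [445.89 330.01  79.94] F [ 0.6  0.1 -0.1] T [-0.03  -0.046  0.012]
t 18.97 pos [446.1 329.9  80.1] ydir -51.0 zax [ 0.001 -0.    -1.   ] F [ 0.3  0.2 -0. ] T [ 0.025 -0.081  0.031] w 72.0 gf 0.0 q7 -1.83
shift [ 0.002  -0.0091  0.1443] turn [ 0.0003 -0.0002 -0.0003] dist 72.0 deg 0.0
```

Emit:
play_rows(moves=[[[0.002,-0.009,0.06],[0,0,0],44],[[0.002,-0.009,0.1],[0,0,0],44],[[0.002,-0.009,0.13],[0,0,0],44],[[0.002,-0.009,0.143],[0,0,0],44],[[0.002,-0.009,0.143],[0,0,0],44],[[0.002,-0.009,0.143],[0,0,0],255],[[0.002,-0.009,0.143],[0,0,0],255],[[0.002,-0.009,0.143],[0,0,0],255],[[0.002,-0.009,0.143],[0,0,0],255],[[0.002,-0.009,0.143],[0,0,0],255]], squeeze=20)

```text
time_s: 19.8
ee_pos: [443.7, 335.9, 9.3]
ee_rot: [2.961, 1.051, 0.003]
wrist_force: [-0.2, -2.1, 7.1]
grip_width: 57.7
grasp_force: 20.0
```

```bash
python3 -c "
from h import *
avg(2);st()
p=plan(444,334,95,-51)
p=plan(522,-0.4,78,-20,p)"
```

```text
avg pos [443.73 335.9    9.31] F [ 0.1 -1.8  7.6] T [-0.401  0.06   0.004]
t 19.9 pos [443.7 335.9   9.3] ydir -50.9 zax [ 0.002  0.001 -1.   ] F [ 0.2 -1.9  7.7] T [-0.343  0.048 -0.047] w 57.8 gf 20.0 q7 -1.9
shift [-0.0017  0.0035 -0.1714] turn [ 0.0002 -0.0006  0.0005] dist 86.0 deg 0.0
shift [-0.2997  0.6179  0.034 ] turn [ 0.      0.     -0.1722] dist 344.0 deg 31.0
```

Emit:
play_rows(moves=[[[0,0,-0.06],[0,0,0],255],[[0,0,-0.13],[0,0,0],255],[[-0.05,0.1,-0.17],[0,0,0],255],[[-0.3,0.62,-0.17],[0,0,-0.172],255],[[-0.3,0.62,-0.17],[0,0,-0.172],255],[[-0.3,0.62,-0.17],[0,0,-0.172],255],[[-0.3,0.62,-0.17],[0,0,-0.172],255],[[-0.3,0.62,-0.17],[0,0,-0.172],255],[[-0.3,0.62,-0.17],[0,0,-0.172],255],[[-0.3,0.62,-0.17],[0,0,-0.172],255]])

```text
time_s: 20.73
ee_pos: [513.6, 35.1, 93.0]
ee_rot: [2.571, 1.805, 0.001]
wrist_force: [1.0, 0.6, -1.5]
grip_width: 58.0
grasp_force: 20.0
```

```bash
python3 -c "
from h import *
avg(4);st()
p=plan(522.2,0,65,-20)"
```

```text
avg pos [514.52  30.51  92.68] F [ 1.  -1.9 -0.9] T [-0.151 -0.127  0.015]
t 20.93 pos [513.7  35.7  92.6] ydir -20.1 zax [ 0.  0. -1.] F [ 0.1 -0.2 -0.6] T [-0.004 -0.06   0.019] w 57.6 gf 20.0 q7 -0.66
shift [-0.0612  0.0405  0.0552] turn [ 0.0001 -0.     -0.0007] dist 46.0 deg 0.0
```

Emit:
play_rows(moves=[[[-0.061,0.04,0.01],[0,0,0],255],[[-0.061,0.04,0.02],[0,0,0],255],[[-0.061,0.04,0.03],[0,0,0],255],[[-0.061,0.04,0.04],[0,0,0],255],[[-0.061,0.04,0.05],[0,0,0],255],[[-0.061,0.04,0.055],[0,0,0],255],[[-0.061,0.04,0.055],[0,0,0],255],[[-0.061,0.04,0.055],[0,0,0],255],[[-0.061,0.04,0.055],[0,0,0],255],[[-0.061,0.04,0.055],[0,0,0],255]])

```text
time_s: 21.77
ee_pos: [522.1, 1.6, 65.2]
ee_rot: [2.572, 1.803, 0.001]
wrist_force: [0.1, -0.1, -1.8]
grip_width: 57.9
grasp_force: 20.0
```

```bash
python3 -c "
from h import *
avg(3);st()
p=plan(522.2,0,34,-20)
c=r.read_camera('scene'); cv2.imwrite('pics/s3.png',cv2.resize(c['img'][170:230,280:360],None,fx=6,fy=6,interpolation=cv2.INTER_CUBIC))"
```

```text
avg pos [522.04   1.53  65.17] F [-0.2 -0.1 -1.1] T [-0.042 -0.064 -0.003]
t 21.92 pos [522.    1.4  65.1] ydir -20.0 zax [ 0. -0. -1.] F [-0.   0.2  0. ] T [ 0.013 -0.085 -0.004] w 58.2 gf 20.0 q7 -0.62
shift [-0.0025  0.0014  0.0622] turn [ 0.0001 -0.      0.0003] dist 31.0 deg 0.0
```

View pics/s3.png

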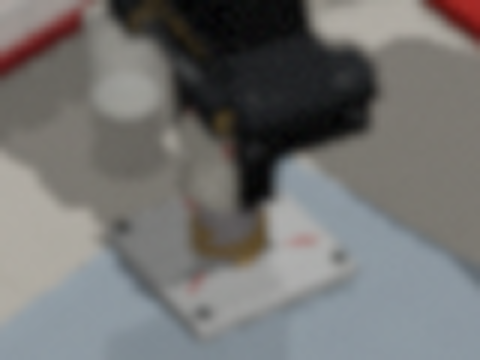

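Emit:
play_rows(moves=[[[-0.0025,0.001,0.008],[0,0,0],255],[[-0.0025,0.001,0.016],[0,0,0],255],[[-0.0025,0.001,0.022],[0,0,0],255],[[-0.0025,0.001,0.028],[0,0,0],255],[[-0.0025,0.001,0.034],[0,0,0],255],[[-0.0025,0.001,0.04],[0,0,0],255],[[-0.0025,0.001,0.046],[0,0,0],255],[[-0.0025,0.001,0.052],[0,0,0],255],[[-0.0025,0.001,0.058],[0,0,0],255],[[-0.0025,0.001,0.058],[0,0,0],255]])

```text
time_s: 22.8
ee_pos: [521.9, 0.2, 35.4]
ee_rot: [-2.572, -1.803, -0.0]
wrist_force: [0.7, -0.2, -1.2]
grip_width: 57.7
grasp_force: 20.0
```

```bash
python3 -c "
from h import *
avg(3);st()"
```

```text
avg pos [5.2192e+02 1.6000e-01 3.5630e+01] F [ 0.9  0.1 -0.7] T [ 0.02  -0.202  0.007]
t 22.95 pos [5.219e+02 2.000e-01 3.590e+01] ydir -19.9 zax [-0.  0. -1.] F [ 0.   1.2 -0.3] T [ 0.034 -0.189 -0.06 ] w 57.5 gf 20.0 q7 -0.64
```

Free so far. Down about 4.5 mm more until contact.

Emit:
play_rows(moves=[[[0,0,0.002],[0,0,0],255],[[0,0,0.004],[0,0,0],255],[[0,0,0.005],[0,0,0],255],[[0,0,0.006],[0,0,0],255],[[0,0,0.007],[0,0,0],255],[[0,0,0.008],[0,0,0],255],[[0,0,0.009],[0,0,0],255],[[0,0,0.009],[0,0,0],255],[[0,0,0.009],[0,0,0],255],[[0,0,0.009],[0,0,0],255]])

```text
time_s: 23.78
ee_pos: [522.0, 0.1, 31.7]
ee_rot: [2.572, 1.803, 0.0]
wrist_force: [-2.0, -0.2, 5.8]
grip_width: 57.8
grasp_force: 20.0
```

```bash
python3 -c "
from h import *
avg(3);st()"
```

```text
avg pos [5.220e+02 8.000e-02 3.175e+01] F [-1.6 -0.1  5.4] T [0.014 0.299 0.024]
t 23.93 pos [5.22e+02 1.00e-01 3.17e+01] ydir -19.9 zax [ 0. -0. -1.] F [-2.8 -1.5  5.6] T [-0.014  0.293 -0.023] w 58.3 gf 20.0 q7 -0.65
```

Emit:
play_rows(moves=[[[0,0,0.0003],[0,0,0.018],255],[[0,0,0.0009],[0,0,0.036],255],[[0,0,0.0015],[0,0,0.054],255],[[0,0,0.0021],[0,0,0.072],255],[[0,0,0.0028],[0,0,0.09],255],[[0,0,0.0034],[0,0,0.108],255],[[0,0,0.004],[0,0,0.126],255],[[0,0,0.0047],[0,0,0.144],255],[[0,0,0.0054],[0,0,0.162],255],[[0,0,0.0058],[0,0,0.175],255]])

```text
time_s: 24.77
ee_pos: [522.6, 0.2, 28.9]
ee_rot: [2.967, 1.033, 0.002]
wrist_force: [2.2, -0.1, 2.1]
grip_width: 58.0
grasp_force: 20.0
```

```bash
python3 -c "
from h import *
avg(3);st()"
```

```text
avg pos [5.2259e+02 1.8000e-01 2.8850e+01] F [ 2.3 -0.4  2.1] T [-0.021 -0.382  0.001]
t 24.92 pos [5.226e+02 2.000e-01 2.880e+01] ydir -51.4 zax [ 0.001  0.    -1.   ] F [2.3 0.3 1.3] T [ 0.047 -0.585 -0.015] w 57.6 gf 20.0 q7 -1.16
```

Emit:
play_rows(moves=[[[0.0002,0.0002,0.0006],[0,0,0.014],255],[[0.0002,0.0002,0.0011],[0,0,0.028],255],[[0.0002,0.0002,0.0016],[0,0,0.042],255],[[0.0002,0.0002,0.0022],[0,0,0.056],255],[[0.0002,0.0002,0.0027],[0,0,0.07],255],[[0.0002,0.0002,0.0032],[0,0,0.084],255],[[0.0002,0.0002,0.0037],[0,0,0.098],255],[[0.0002,0.0002,0.0042],[0,0,0.112],255],[[0.0002,0.0002,0.0047],[0,0,0.127],255],[[0.0002,0.0002,0.0047],[0,0,0.127],255]])

```text
time_s: 25.75
ee_pos: [522.9, -0.1, 26.6]
ee_rot: [3.112, 0.427, 0.003]
wrist_force: [2.0, -1.4, 2.4]
grip_width: 57.9
grasp_force: 20.0
```

```bash
python3 -c "
from h import *
avg(3);st()"
```

```text
avg pos [ 5.229e+02 -1.000e-01  2.663e+01] F [ 2.8 -1.6  3.2] T [-0.167 -0.732 -0.063]
t 25.9 pos [ 5.229e+02 -1.000e-01  2.660e+01] ydir -74.2 zax [ 0.002 -0.    -1.   ] F [ 3.9 -1.6  4.6] T [-0.246 -0.856 -0.032] w 57.9 gf 20.0 q7 -1.54
```

Emit:
play_rows(moves=[[[0.0003,0.0003,0.0004],[0,0,0.01],255],[[0.0003,0.0003,0.0008],[0,0,0.02],255],[[0.0003,0.0003,0.0012],[0,0,0.03],255],[[0.0003,0.0003,0.0016],[0,0,0.04],255],[[0.0003,0.0003,0.002],[0,0,0.05],255],[[0.0003,0.0003,0.0024],[0,0,0.06],255],[[0.0003,0.0003,0.0027],[0,0,0.07],255],[[0.0003,0.0003,0.0029],[0,0,0.08],255],[[0.0003,0.0003,0.0029],[0,0,0.08],255],[[0.0003,0.0003,0.0029],[0,0,0.08],255]])

```text
time_s: 26.73
ee_pos: [523.0, -0.3, 25.3]
ee_rot: [3.141, 0.038, 0.002]
wrist_force: [3.4, -0.7, 7.2]
grip_width: 58.0
grasp_force: 20.0
```

```bash
python3 -c "
from h import *
avg(4);st()"
```

```text
avg pos [ 5.2296e+02 -2.8000e-01  2.5280e+01] F [ 2.5 -0.9  6.8] T [-0.268 -0.593 -0.082]
t 26.93 pos [ 5.23e+02 -3.00e-01  2.53e+01] ydir -88.6 zax [ 0.001 -0.    -1.   ] F [ 2.9 -1.   7.1] T [-0.245 -0.582 -0.096] w 57.8 gf 20.0 q7 -1.78
```

Emit:
play_rows(moves=[[[0.0002,0.0003,0.0001],[0,0,0.006],255],[[0.0002,0.0003,0.0003],[0,0,0.012],255],[[0.0002,0.0003,0.0005],[0,0,0.018],255],[[0.0002,0.0003,0.0007],[0,0,0.024],255],[[0.0002,0.0003,0.0009],[0,0,0.03],255],[[0.0002,0.0003,0.001],[0,0,0.038],255],[[0.0002,0.0003,0.001],[0,0,0.038],255],[[0.0002,0.0003,0.001],[0,0,0.038],255],[[0.0002,0.0003,0.001],[0,0,0.038],255],[[0.0002,0.0003,0.001],[0,0,0.038],255]])

```text
time_s: 27.77
ee_pos: [523.3, -0.3, 25.2]
ee_rot: [3.138, -0.149, 0.003]
wrist_force: [1.3, -0.9, 11.3]
grip_width: 57.6
grasp_force: 20.0
```

```bash
python3 -c "
from h import *
avg(4);st()"
```

```text
avg pos [ 5.2327e+02 -2.7000e-01  2.5250e+01] F [ 1.3 -0.8 11.7] T [-0.271 -0.164 -0.093]
t 27.97 pos [ 5.232e+02 -3.000e-01  2.520e+01] ydir -95.4 zax [ 0.002 -0.    -1.   ] F [ 1.  -1.2 11.7] T [-0.235 -0.155 -0.054] w 58.3 gf 20.0 q7 -1.89
```

Emit:
play_rows(moves=[[[0,0,-0.0005],[0,0,0.005],255],[[0,0,-0.001],[0,0,0.01],255],[[0,0,-0.001],[0,0,0.015],255],[[0,0,-0.001],[0,0,0.02],255],[[0,0,-0.001],[0,0,0.025],255],[[0,0,-0.001],[0,0,0.03],255],[[0,0,-0.001],[0,0,0.03],255],[[0,0,-0.001],[0,0,0.03],255],[[0,0,-0.001],[0,0,0.03],255],[[0,0,-0.001],[0,0,0.03],255]])

```text
time_s: 28.8
ee_pos: [523.2, -0.4, 25.3]
ee_rot: [3.127, -0.297, 0.003]
wrist_force: [3.8, -2.2, 6.8]
grip_width: 57.8
grasp_force: 20.0
```

```bash
python3 -c "
from h import *
avg(4);st()"
```

```text
avg pos [ 5.2317e+02 -4.6000e-01  2.5250e+01] F [ 3.3 -2.3  6.2] T [-0.297 -0.737  0.208]
t 29.0 pos [ 5.232e+02 -5.000e-01  2.520e+01] ydir -100.8 zax [ 0.002 -0.    -1.   ] F [ 3.5 -1.9  6.2] T [-0.262 -0.724  0.171] w 58.0 gf 20.0 q7 -1.98
```

Emit:
play_rows(moves=[[[0,0,0],[0,0,0],60],[[0,0,0],[0,0,0],60],[[0,0,0],[0,0,0],44],[[0,0,0],[0,0,0],44],[[0,0,0],[0,0,0],44],[[0,0,-0.02],[0,0,0],44],[[0,0,-0.06],[0,0,0],44],[[0,0,-0.14],[0,0,0],44],[[0,0,-0.22],[0,0,0],44],[[0,0,-0.3],[0,0,0],44]])

```text
time_s: 29.83
ee_pos: [521.6, 0.1, 177.0]
ee_rot: [-3.127, 0.299, 0.001]
wrist_force: [1.6, -1.0, -0.1]
grip_width: 71.9
grasp_force: 0.0
```

```bash
python3 -c "
from h import *
st(); plan(460,-250,250,-95)"
```

```text
t 29.83 pos [5.216e+02 1.000e-01 1.770e+02] ydir -100.9 zax [-0.001  0.    -1.   ] F [ 1.6 -1.  -0.1] T [ 0.008 -0.077  0.01 ] w 71.9 gf 0.0 q7 -1.9
shift [-0.0265  0.5145 -0.1461] turn [-0.0001  0.0002 -0.0328] dist 268.0 deg 6.0
```

Emit:
play_rows(moves=[[[-0.03,0.5,-0.15],[0,0,0],44],[[-0.03,0.5,-0.15],[0,0,0],44],[[-0.03,0.5,-0.15],[0,0,0],44],[[-0.03,0.5,-0.15],[0,0,0],44],[[-0.03,0.5,-0.15],[0,0,0],44],[[-0.03,0.5,-0.15],[0,0,0],44],[[-0.03,0.5,-0.15],[0,0,0],44],[[-0.03,0.5,-0.15],[0,0,0],44],[[-0.03,0.5,-0.15],[0,0,0],44],[[-0.03,0.5,-0.15],[0,0,0],44]])

```text
time_s: 30.67
ee_pos: [460.5, -241.1, 249.6]
ee_rot: [-3.127, 0.297, 0.0]
wrist_force: [0.7, -0.3, 0.6]
grip_width: 72.2
grasp_force: 0.0
```

```bash
python3 -c "
from h import *
L=[]
for _ in range(6): c=r.read_camera('top');L.append(c['img'])
im=np.mean(L,0);red=im[...,2]-np.maximum(im[...,0],im[...,1])
u,v,R=317,190,11
m=red[v-R:v+R,u-R:u+R]>22
P=[]
for ce,s in comps(m,2,60):
    p=ray(c,[ce+[u-R,v-R]],51)[0][:2];P.append(p);print(p.round(1),s[4])
P=np.array(P);C=P.mean(0);print(C,np.degrees(np.arctan2(*(P-C)[:,::-1].T))%120)
s=r.read_camera('scene')['img']
a=cv2.resize(c['img'][160:220,285:425].astype(np.uint8),None,fx=4,fy=4,interpolation=cv2.INTER_CUBIC);b=cv2.resize(s[140:240,280:420],None,fx=4,fy=4,interpolation=cv2.INTER_CUBIC)[:340]
cv2.imwrite('pics/f.png',np.vstack([a,b]))"
```

```text
[552.2  -9.5] 3
[534.3  16.9] 5
[527.8 -15.5] 4
[506.4  37.1] 5
[501.2   5.4] 4
[492.7 -20.5] 2
[519.10889564   2.3084526 ] [100.36635324  43.86986315  56.00678189 110.04891017  50.06866498
 100.83284698]
```

View pics/f.png

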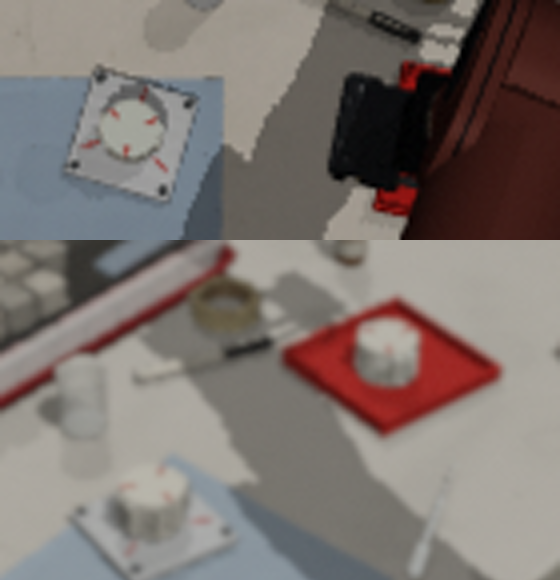

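```bash
python3 -c "
from h import *
print(r.close_job())"
```

```text
the job is handed in; nothing more can be done
None
```

The job is handed in at about 31 s. The cap that fits (the farther one, first at y ≈ 334 mm) is fully home on the gauge at about 0.2 N m with its rim near 17.3 mm. The other bound at a 20 mm rim, briefly peaking at about 0.33 N m (over the 0.3 N m strain mark), and stands upright in the red tray. The judge's verdict was not shown to me.

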